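# Find the blind end of a bearing drift

### The arm

A 7-joint arm with a two-finger parallel gripper is mounted at the origin on the work surface. World frame = base frame: x ahead of the robot, y to its left, z up, the work surface at z = 0. Lengths are in m, angles in rad, forces in N, time in s.
With the tool pointing down it reaches from about 0.4 to 0.85 m from the base axis. Payload 4.5 kg.
Tool frame: the origin (TCP) lies where the fingers leave the gripper's body, on its centre line; the fingertips stand 64 mm ahead of it and the grasp point (between the pads) lies 45 mm ahead of it; z points along the fingers, y is the line along which they close (so a half turn about z gives the same grasp; the last joint's range is limited). The gripper opens to 88 mm and grips with 3 to 60 N. Pads are 18 mm wide; open, the fingers measure 123 mm over their backs; the gripper's body (75 mm by 187 mm) begins 45 mm behind the grasp point.
Start: joints at [1.2, 0.689, -0.195, 1.565, 0.157, 0.902, -0.215], TCP at [0.246, -0.574, 0.303] pointing down, gripper open.
Joint ranges: [-3.01, 3.01], [-0.46, 2.08], [-1.47, 1.51], [0.13, 2.56], [-1, 4.14], [0.04, 2.09], [-2.66, 2.66]. Speed limits (rad/s): [2.57, 2.57, 3.14, 3.14, 3.14, 3.14, 3.14].

### API

Orientations are given as a unit quaternion [x, y, z, w].
In Python, from plant import r gives the robot as it stands.
- The arm moves only by the tool play_rows, never from a script. Its arguments are lists of equal length, an entry for each row: "translation": the shift along the tool's x, y, z in m, a list of three; "delta_rot": the turn, a rotation vector about the tool's x, y, z in degrees, a list of three; "grip": the opening, from -1 (shut) to 1 (fully open). In form: {"translation": [[x, y, z], ...], "delta_rot": [[rx, ry, rz], ...], "grip": [grip, ...]}. A call has 1 to 20 rows; each row shifts and turns the commanded pose from where the row before left it, along the tool's axes as they then stand; what a row does not reach is not made up. A row lasts 1/8 s, in which the tool goes at most 62.5 mm and 10.7 degrees, less where a joint would pass 70% of its speed; a pose out of reach is approached as far as the arm can. A call with a gripper value outside its range is refused whole. The fingers move at their own pace and stop on an object; "squeeze" is the grip in N (left out, the last holds). Time passes only in rows, so rows that do not move let the fingers close. It gives the time, the measured TCP pose, the force, the opening and the grip force at its end, in the units of the state.
- r.get_state(): the state, without advancing time (a new reading comes with each control period).
- r.snapshot(name): name is "side" or "top"; returns the picture (384x512x3 uint8, blue, green, red); there is no depth.
- r.get_calibration(name): a dict with "intrinsics" (3x3 intrinsics, pixels), "k1" (the pictures are not rectified: a ray, as slopes to the right and down, at radius r is drawn at 1 + k1 r^2 times it, then the intrinsics apply), "eye" and "rotation" of the camera in the world. Camera axes: x right, y up, looking along -z (the intrinsics and any distortion apply to the point x, -y, -z); pixel columns grow to the right and rows downward; lengths in m; the calibration is good to about 2 mm. A picture is of the moment at which its call begins. get_calibration takes no time and is no camera call.
- r.finish_job(): hands the job in; it is judged then, once.
Trained networks look in the newest picture that a camera, given by its name, has taken for a name from the list of things; names that differ only in an ending like _2 or _b are one class to them, and where a whole thing is asked for, a point or a joint stands for the part that bears it (a point fixed in the world has none). Each returns a list of dicts, best first, with "confidence" (0 to 1); they miss things now and then, are a little off and sometimes report something else, mostly with a low value. They report only what shows in the picture. A call takes as long as a camera call.
- r.look_for(camera, target): "point" ([x, y, z] in m, in world coordinates, good to about 4 mm: the middle of the surface that is visible of it).
- r.silhouettes(camera, target): "pixels" (384x512 bool, what is visible of it).
The state is a dict: "clock": time; "q": joint angles; "qd": joint speeds; "joint_torque": joint torques, N m; "tool_pos": TCP position; "eef_rot": TCP orientation; "contact_force": force on the tool from outside, world axes, zero at the start; "moment": the same for the moment, N m; "opening": opening from 0.0 (shut) to 1.0 (fully open); "finger_force": force on a finger pad.
Only numpy, scipy, OpenCV 4.12 (cv2) and the standard library are available. Lean on these libraries where they do the work, as an engineer would, in place of code of your own. Each camera call takes 0.05 s, during which the arm holds its last target. There are 200 camera calls.

### The job

Lift the lid of the blue tool case right open until it rests on its stop, take out the eight-sided aluminium drift that lies on its side in the case, and turn it so that the end with the blind hole faces straight up, ready for me to drop a bearing in. Both ends look alike from above, so find out which one has the hole. Finish while still holding it in the gripper, hole up and still, a good hand's width above the bench, touching nothing but the fingers; leave the lid open and the other things where they are.

Things in the scene. Friction and masses are not known exactly. Their poses are not given: they have to be found in the camera images.
- case: Blue plastic tool case fixed to the bench: open box 160 (x) by 300 (y) by 50 mm high, walls and floor 6 mm, its lid hinged on the +x rim. Origin: centre of its underside, z up. A block of sockets, 38 mm high, is fixed inside along the +y end (y from 96 to 142 mm); the rest holds only the drift. Its place and yaw vary.
- case_lid (a joint): Lid hinge, rad: 0 shut, grows as the lid lifts, 1.9 fully open against its stop, where gravity keeps it once it is past upright (about 1.57); before that it falls shut if let go. Almost no friction, lid 0.25 kg, 160 mm deep, 8 mm thick.
- case_lid_handle (a point): Middle of the carrying handle's bar (120 mm long, 10 mm thick), which runs along the case's y axis 45 mm in front of the lid's front edge: 205 mm from the hinge line along the lid and 4 mm above it. It can be pinched from above, closing along the case's x axis (40 mm free between bar and case), and turns in a light pinch as the lid swings.
- case_lid_hinge (a point): Middle of the hinge line (at the underside of the shut lid, on the case's +x top rim). The hinge line runs along the case's y axis.
- drift: Eight-sided aluminium bar, 36 mm across flats, 64 mm long, about 0.16 kg. Origin at its centre, x along its length. A blind hole, 20 mm across and 42 mm deep, opens in its +x end only; the -x end is solid. It starts lying on a flat (z up) on the case floor near the case's middle, +x pointing any way round; the upright flats at its sides are 36 mm apart along its y.
- mat: Black rubber bench mat, 200 by 200 mm, 3 mm thick, fixed flat on the bench and clear of things: a place for setting a part down to regrasp. Origin: centre of its underside.
- bowl: Blue parts bowl, 100 mm across, 35 mm high, loose bystander. Origin: centre of its underside.
- can: Black can, 52 mm across, 150 mm high, loose bystander. Origin: centre of its underside.
- driver: Screwdriver with orange handle lying on the bench, loose bystander.

How it is judged:
By the outcome, as a careful person would: the job done as asked, in the order asked, and still so for the second after the job is handed in, while the arm keeps its last pose, push and grip.
It also fails if it takes over 67 s, if anything falls off the work surface, if the arm or the gripper's body presses on something with over 40 N, if the wrist force passes 120 N, or if a joint passes its speed limit or range.

## Working session

There is one attempt and no reset: what is moved stays moved. The work goes in short steps, Python scripts to look and compute and a tool call to move; the robot and the scene stay as the last step left them, time stands still between calls to the robot, and variables do not carry over. Pictures are saved under pics/ and viewed, at most 10 in all, crops included, and the job is handed in when it is done.

Besides the shell and the picture viewer there is one more tool, called after "Call:" as name(argument=value, ...) on one line, values as JSON. play_rows: Moves the arm, as the interface text tells. Its arguments: {"type":"object","properties":{"translation":{"type":"array","items":{"type":"array","items":{"type":"number"}}},"delta_rot":{"type":"array","items":{"type":"array","items":{"type":"number"}}},"grip":{"type":"array","items":{"type":"number"}},"squeeze":{"type":"number"}},"required":["translation","delta_rot","grip"]}

```bash
ls; mkdir -p pics
python3 - <<'E'
from plant import r
import cv2,numpy as np
np.set_printoptions(precision=4,suppress=True)
a=r.snapshot("side");b=r.snapshot("top")
cv2.imwrite("pics/s0.png",a);cv2.imwrite("pics/t0.png",b)
for c in("side","top"):
    k=r.get_calibration(c);print(c,k)
    for t in("case","case_lid_handle","case_lid_hinge","mat","bowl","can","driver","drift"):
        print(c,t,[(np.round(d["point"],3),round(d["confidence"],2)) for d in r.look_for(c,t)[:2]])
print(r.get_state())
E
```

```text
pics
side {'intrinsics': array([[384.4414,   0.    , 258.6604],
       [  0.    , 384.4414, 191.0103],
       [  0.    ,   0.    ,   1.    ]]), 'k1': -0.09864868756676602, 'eye': array([0.3448, 0.9174, 0.9577]), 'rotation': array([-0.0557,  0.3935,  0.91  , -0.1182])}
side case [(array([0.529, 0.189, 0.06 ]), 0.9)]
side case_lid_handle [(array([0.531, 0.169, 0.056]), 0.67)]
side case_lid_hinge [(array([0.535, 0.168, 0.064]), 0.77)]
side mat [(array([ 0.44 , -0.301,  0.004]), 0.84), (array([0.547, 0.455, 0.122]), 0.42)]
side bowl [(array([ 0.655, -0.409,  0.022]), 0.74)]
side can [(array([0.545, 0.458, 0.12 ]), 0.89)]
side driver [(array([ 0.774, -0.027,  0.026]), 0.77)]
side drift [(array([0.532, 0.17 , 0.06 ]), 0.3)]
top {'intrinsics': array([[499.1253,   0.    , 256.6291],
       [  0.    , 499.1253, 193.1362],
       [  0.    ,   0.    ,   1.    ]]), 'k1': -0.1642574755295667, 'eye': array([0.487 , 0.0308, 1.4899]), 'rotation': array([ 0.0325, -0.0316, -0.7039,  0.7088])}
top case [(array([0.536, 0.141, 0.06 ]), 0.82)]
top case_lid_handle [(array([0.539, 0.142, 0.062]), 0.56), (ar
[... 164 characters left out ...]
654, -0.4  ,  0.02 ]), 0.71), (array([0.536, 0.139, 0.062]), 0.16)]
top can [(array([0.546, 0.426, 0.144]), 0.66)]
top driver [(array([ 0.773, -0.039,  0.019]), 0.9)]
top drift []
{'clock': 0.9, 'q': array([ 1.1998,  0.6891, -0.1946,  1.5653,  0.1573,  0.9025, -0.2151]), 'qd': array([-0.0003, -0.0015, -0.0008,  0.0006, -0.0027, -0.0005,  0.0005]), 'joint_torque': array([ -0.0006, -52.7494,  -1.2661, -15.3749,  -0.0515,  -0.0009,
         0.    ]), 'tool_pos': array([ 0.2462, -0.5745,  0.3027]), 'eef_rot': array([0.9796, 0.201 , 0.    , 0.    ]), 'contact_force': array([ 0.4507, -0.5633, -0.3291]), 'moment': array([-0.0138,  0.0119, -0.0392]), 'finger_force': 0.0, 'opening': 0.99912707159653}
```

View pics/t0.png

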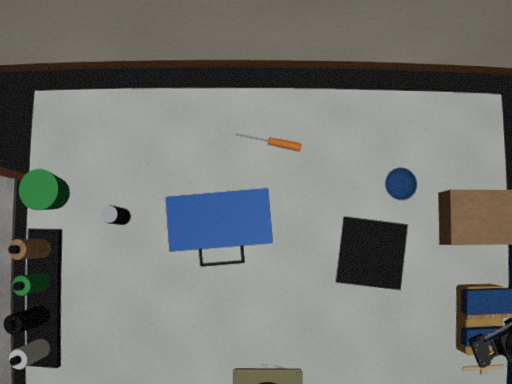

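View pics/s0.png

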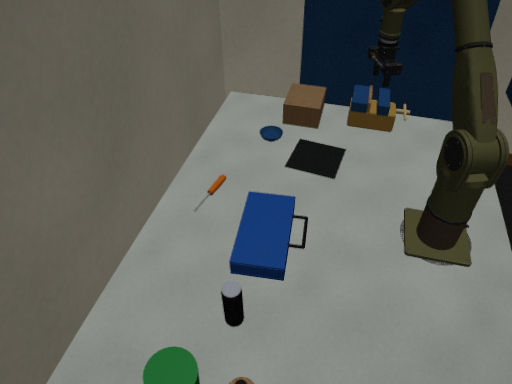

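The top picture shows the shut case (corners about (165,198), (268,188), (272,242), (169,250)) with its handle bar at about (222,263), facing the robot. The mat is at (372,253), the bowl at (401,183), the can at (115,215) and the driver at (270,141). The side view agrees.

```bash
cat > h.py <<'E'
from plant import r
import cv2,numpy as np
from scipy.spatial.transform import Rotation as R
from scipy.optimize import minimize
np.set_printoptions(precision=4,suppress=True)
CAL={c:r.get_calibration(c) for c in("side","top")}
def proj(c,P):
    k=CAL[c];p=(np.atleast_2d(P)-k["eye"])@R.from_quat(k["rotation"]).as_matrix()
    s=np.c_[p[:,0],-p[:,1]]/-p[:,2:];s=s*(1+k["k1"]*(s**2).sum(1,keepdims=True))
    K=k["intrinsics"];return s*[K[0,0],K[1,1]]+K[:2,2]
def unproj(c,uv,z):
    k=CAL[c];K=k["intrinsics"];d=(np.atleast_2d(uv)-K[:2,2])/[K[0,0],K[1,1]];s=d.copy()
    for _ in range(20): s=d/(1+k["k1"]*(s**2).sum(1,keepdims=True))
    ray=np.c_[s[:,0],-s[:,1],-np.ones(len(s))]@R.from_quat(k["rotation"]).as_matrix().T
    return k["eye"]+ray*((z-k["eye"][2])/ray[:,2:])
def box(p,lo,hi):
    P=np.array([[x,y,z] for x in(lo[0],hi[0]) for y in(lo[1],hi[1]) for z in(lo[2],hi[2])],float)
    c,s=np.cos(p[2]),np.sin(p[2]);return P@np.array([[c,s,0],[-s,c,0],[0,0,1]])+[p[0],p[1],0]
def hullmask(c,P,S=4):
    m=np.zeros((384*S,512*S),np.uint8)
    cv2.fillConvexPoly(m,cv2.convexHull(((proj(c,P)+.5)*S).astype(np.int32)),1);return m
def fit(masks,p0,lo,hi,S=4):
    big={c:cv2.resize(m.astype(np.uint8),None,fx=S,fy=S,interpolation=0) for c,m in masks.items()}
    def cost(p):
        t=0
        for c,m in big.items():
            h=hullmask(c,box(p,lo,hi));t+=1-(h&m).sum()/(h|m).sum()
        return t
    s=np.array([[0,0,0],[.02,0,0],[0,.02,0],[0,0,.1]])+p0
    q=minimize(cost,p0,method="Nelder-Mead",options=dict(initial_simplex=s,xatol=1e-4,fatol=1e-5))
    return q.x,q.fun
E
python3 - <<'E'
from h import *
im={c:r.snapshot(c) for c in CAL}
def blue(c,sil):
    i=im[c].astype(int);m=(i[...,0]>1.4*i[...,1])&(i[...,0]>60)
    return m&(cv2.dilate(sil.astype(np.uint8),np.ones((7,7)))>0)
M={c:blue(c,r.silhouettes(c,"case")[0]["pixels"]) for c in CAL}
for k in(["top"],["side"],["top","side"]):
    print("case",k,fit({c:M[c] for c in k},[.54,.15,.05],[-.08,-.15,0],[.08,.15,.058]))
T={c:r.silhouettes(c,"mat")[0]["pixels"] for c in CAL}
print("mat",fit(T,[.45,-.31,.1],[-.1,-.1,0],[.1,.1,.003]))
print("bar top px->",unproj("top",[[200,265],[243,262]],.06))
print("handle sil",[d["confidence"] for d in r.silhouettes("top","case_lid_handle")])
E
```

```text
case ['top'] (array([0.5399, 0.143 , 0.094 ]), np.float64(0.03363723453494505))
case ['side'] (array([0.5455, 0.1124, 0.0948]), np.float64(0.11653311811840661))
case ['top', 'side'] (array([0.541 , 0.1426, 0.096 ]), np.float64(0.1563126297700913))
mat (array([ 0.4454, -0.3128, -0.124 ]), np.float64(0.05523197036656424))
bar top px-> [[0.4097 0.1934 0.06  ]
 [0.4195 0.0706 0.06  ]]
handle sil [0.77, 0.28]
```

```bash
cat > plan.py <<'E'
from h import *
import json
def rows(wps,pos=None,rot=None,squeeze=None):
    """wps: (pos, Rotation, nrows, grip). Straight segments; prints rounded rows."""
    s=r.get_state();p=np.array(s["tool_pos"] if pos is None else pos);q=R.from_quat(s["eef_rot"]) if rot is None else rot
    T=[];D=[];G=[]
    for P,Q,n,g in wps:
        p0,q0=p.copy(),q;rv=(q0.inv()*Q).as_rotvec()
        for i in range(1,n+1):
            f=i/n;pt=p0+(np.array(P)-p0)*f;qt=q0*R.from_rotvec(rv*f)
            t=np.round(q.inv().apply(pt-p),4);d=np.round((q.inv()*qt).as_rotvec(degrees=True),2)
            T.append(t.tolist());D.append(d.tolist());G.append(g)
            p=p+q.apply(t);q=q*R.from_rotvec(d,degrees=True)
    print(len(T),json.dumps({"translation":T,"delta_rot":D,"grip":G}))
    return p,q
def down(yaw): return R.from_matrix(np.c_[[np.cos(yaw),np.sin(yaw),0],[np.sin(yaw),-np.cos(yaw),0],[0,0,-1]])
CX,CY,CW=.540,.143,.094
def lid(th): # handle point at lid angle
    a=.08-.205*np.cos(th)-.004*np.sin(th)*-1; z=.05+.205*np.sin(th)+.004*np.cos(th)
    return np.array([CX+a*np.cos(CW),CY+a*np.sin(CW),z])
E
python3 - <<'E'
from plan import *
print(lid(0),lid(1.9))
Q=down(CW+np.pi/2);h=lid(0)+[0,0,.045]
rows([([.5,-.3,.3],down(1.0),6,-.2),(h+[0,0,.09],Q,9,-.2),(h+[0,0,.05],Q,2,-.2)])
E
```

```text
[0.4156 0.1313 0.054 ] [0.6894 0.1571 0.2427]
17 {"translation": [[0.0569, -0.0254, 0.0005], [0.0591, -0.0196, 0.0004], [0.0608, -0.0137, 0.0005], [0.0619, -0.0076, 0.0004], [0.0623, -0.0014, 0.0005], [0.0621, 0.0047, 0.0004], [0.0353, -0.0338, 0.0123], [0.0376, -0.0311, 0.0124], [0.0398, -0.0282, 0.0123], [0.0418, -0.0252, 0.0123], [0.0436, -0.0221, 0.0124], [0.0451, -0.0187, 0.0123], [0.0463, -0.0155, 0.0123], [0.0474, -0.0119, 0.0124], [0.048, -0.0084, 0.0123], [0.0, -0.0, 0.02], [0.0, -0.0, 0.02]], "delta_rot": [[0.0, 0.0, -5.68], [0.0, 0.0, -5.69], [0.0, 0.0, -5.68], [0.0, 0.0, -5.68], [0.0, 0.0, -5.69], [0.0, 0.0, -5.68], [0.0, 0.0, -4.23], [0.0, 0.0, -4.23], [0.0, 0.0, -4.24], [0.0, 0.0, -4.23], [0.0, 0.0, -4.23], [0.0, 0.0, -4.23], [0.0, 0.0, -4.24], [0.0, 0.0, -4.23], [0.0, 0.0, -4.23], [0.0, 0.0, -0.0], [0.0, 0.0, -0.0]], "grip": [-0.2, -0.2, -0.2, -0.2, -0.2, -0.2, -0.2, -0.2, -0.2, -0.2, -0.2, -0.2, -0.2, -0.2, -0.2, -0.2, -0.2]}
```

Call:
play_rows(translation=[[0.057,-0.025,0],[0.059,-0.02,0],[0.061,-0.014,0],[0.062,-0.008,0],[0.062,-0.001,0],[0.062,0.005,0],[0.035,-0.034,0.012],[0.038,-0.031,0.012],[0.04,-0.028,0.012],[0.042,-0.025,0.012],[0.044,-0.022,0.012],[0.045,-0.019,0.012],[0.046,-0.0155,0.012],[0.047,-0.012,0.012],[0.048,-0.008,0.012],[0,0,0.02],[0,0,0.02],[0,0,0]], delta_rot=[[0,0,-5.7],[0,0,-5.7],[0,0,-5.7],[0,0,-5.7],[0,0,-5.7],[0,0,-5.7],[0,0,-4.2],[0,0,-4.2],[0,0,-4.2],[0,0,-4.2],[0,0,-4.2],[0,0,-4.2],[0,0,-4.2],[0,0,-4.2],[0,0,-4.2],[0,0,0],[0,0,0],[0,0,0]], grip=[-0.2,-0.2,-0.2,-0.2,-0.2,-0.2,-0.2,-0.2,-0.2,-0.2,-0.2,-0.2,-0.2,-0.2,-0.2,-0.2,-0.2,-0.2], squeeze=8)

```text
clock: 3.5
tool_pos: [0.4158, 0.1314, 0.154]
eef_rot: [0.674, 0.739, -0.001, -0.0]
contact_force: [-0.7, 0.6, 0.6]
opening: 0.402
finger_force: 0.0
```

Call:
play_rows(translation=[[0,0,0.02],[0,0,0.02],[0,0,0.013],[0,0,0],[0,0,0],[0,0,0],[0,0,0],[0,0,0]], delta_rot=[[0,0,0],[0,0,0],[0,0,0],[0,0,0],[0,0,0],[0,0,0],[0,0,0],[0,0,0]], grip=[-0.2,-0.2,-0.2,-0.2,-1,-1,-1,-1], squeeze=8)

```text
clock: 4.5
tool_pos: [0.4173, 0.1316, 0.1056]
eef_rot: [0.674, 0.738, -0.002, -0.001]
contact_force: [-2.2, -0.4, 5.5]
opening: 0.106
finger_force: 8.0
```

Run:
```python
from plan import *
s=r.get_state();print(s["tool_pos"],s["opening"]*88,s["finger_force"],s["contact_force"])
Q=R.from_quat(s["eef_rot"]);o=np.array(s["tool_pos"])-lid(0)-[0,0,.045];print(o)
o=np.array([0,0,o[2]])
W=[(lid(t)+[0,0,.045]+o,Q,1,-1) for t in np.linspace(0,1.84,21)[1:]]
rows(W)
```

```text
[0.4173 0.1316 0.1056] 9.34547911743853 7.999414578080177 [-2.2407 -0.3616  5.5319]
[0.0018 0.0004 0.0066]
20 {"translation": [[-0.0002, -0.0006, -0.0188], [-0.0, 0.0029, -0.0186], [-0.0, 0.0046, -0.0183], [-0.0, 0.0062, -0.0178], [-0.0, 0.0079, -0.0172], [-0.0, 0.0094, -0.0163], [-0.0, 0.0109, -0.0154], [0.0, 0.0122, -0.0144], [0.0, 0.0135, -0.0131], [0.0001, 0.0146, -0.0119], [-0.0, 0.0157, -0.0105], [0.0, 0.0166, -0.009], [0.0001, 0.0173, -0.0074], [0.0, 0.018, -0.0058], [0.0001, 0.0184, -0.0041], [0.0, 0.0187, -0.0024], [0.0001, 0.0188, -0.0007], [0.0001, 0.0189, 0.001], [0.0, 0.0186, 0.0028], [0.0001, 0.0183, 0.0045]], "delta_rot": [[0.0, 0.0, 0.0], [0.0, 0.0, 0.0], [0.0, 0.0, 0.0], [0.0, 0.0, 0.0], [0.0, 0.0, 0.0], [0.0, 0.0, 0.0], [0.0, 0.0, 0.0], [0.0, 0.0, 0.0], [0.0, 0.0, 0.0], [0.0, 0.0, 0.0], [0.0, 0.0, 0.0], [0.0, 0.0, 0.0], [0.0, 0.0, 0.0], [0.0, 0.0, 0.0], [0.0, 0.0, 0.0], [0.0, 0.0, 0.0], [0.0, 0.0, 0.0], [0.0, 0.0, 0.0], [0.0, 0.0, 0.0], [0.0, 0.0, 0.0]], "grip": [-1, -1, -1, -1, -1, -1, -1, -1, -1, -1, -1, -1, -1, -1, -1, -1, -1, -1, -1, -1]}
```

Call:
play_rows(translation=[[0,0,-0.022],[0,0.003,-0.019],[0,0.0045,-0.018],[0,0.006,-0.018],[0,0.008,-0.017],[0,0.0095,-0.0165],[0,0.011,-0.0155],[0,0.012,-0.0145],[0,0.0135,-0.013],[0,0.0145,-0.012],[0,0.0155,-0.0105],[0,0.0165,-0.009],[0,0.0175,-0.0075],[0,0.018,-0.006],[0,0.0185,-0.004],[0,0.0185,-0.0025],[0,0.019,-0.0005],[0,0.019,0.001],[0,0.0185,0.003],[0,0.018,0.0045]], delta_rot=[[0,0,0],[0,0,0],[0,0,0],[0,0,0],[0,0,0],[0,0,0],[0,0,0],[0,0,0],[0,0,0],[0,0,0],[0,0,0],[0,0,0],[0,0,0],[0,0,0],[0,0,0],[0,0,0],[0,0,0],[0,0,0],[0,0,0],[0,0,0]], grip=[-1,-1,-1,-1,-1,-1,-1,-1,-1,-1,-1,-1,-1,-1,-1,-1,-1,-1,-1,-1], squeeze=8)

```text
clock: 7.0
tool_pos: [0.6788, 0.1554, 0.3013]
eef_rot: [0.674, 0.738, -0.002, -0.001]
contact_force: [-0.7, 0.0, 0.7]
opening: 0.104
finger_force: 8.0
```

Run:
```python
from h import *
a=r.snapshot("side");b=r.snapshot("top")
cv2.imwrite("pics/m1.png",np.hstack([a[100:330,130:400],b[80:310,140:410]]))
s=r.get_state();print(s["tool_pos"],s["eef_rot"],s["opening"]*88,s["contact_force"],s["q"])
```

```text
[0.6797 0.1554 0.3008] [ 0.6748  0.738  -0.0009 -0.0004] 9.274734841002289 [ 0.2057 -0.1265  1.0964] [-0.0065  0.8503 -0.6163  1.3042  0.4979  1.1417 -0.5776]
```

View pics/m1.png

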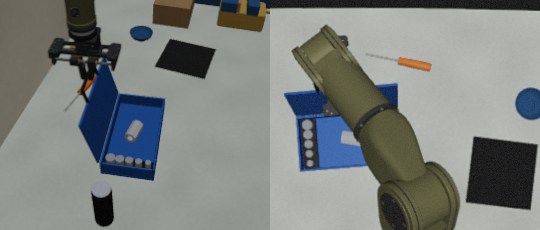

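The lid stands past upright with the bar still pinched. The drift lies in the case at crop (133,131) in the side view. I'll ease the lid on to its stop, let go and rise.

Call:
play_rows(translation=[[0,0.008,0.003],[0,0,0],[0,0,0],[0,0,0],[0,0,0],[0,0,-0.03],[0,0,-0.04],[0,-0.02,-0.02],[0,-0.05,0],[0,-0.05,0],[0,0,0]], delta_rot=[[0,0,0],[0,0,0],[0,0,0],[0,0,0],[0,0,0],[0,0,0],[0,0,0],[0,0,0],[0,0,0],[0,0,0],[0,0,0]], grip=[-1,-1,-0.4,-0.4,-0.4,-0.4,-0.4,-0.4,0.2,0.2,0.2])

```text
clock: 8.48
tool_pos: [0.5626, 0.1453, 0.3888]
eef_rot: [0.673, 0.74, -0.004, -0.001]
contact_force: [0.9, -0.5, -0.1]
opening: 0.592
finger_force: 0.0
```

Run:
```python
from h import *
a=r.snapshot("side");b=r.snapshot("top")
for c in("side","top"):
    print([(np.round(d["point"],3),round(d["confidence"],2)) for d in r.look_for(c,"drift")[:2]])
    S=r.silhouettes(c,"drift")
    for d in S[:1]:
        v,u=np.nonzero(d["pixels"]);print(c,d["confidence"],u.min(),u.max(),v.min(),v.max(),cv2.minAreaRect(np.c_[u,v].astype(np.float32)))
        np.save(c+"_drift.npy",d["pixels"])
i=a[205:265,235:295];cv2.imwrite("pics/m2.png",np.hstack([cv2.resize(i,(390,390),interpolation=cv2.INTER_CUBIC),cv2.resize(b[170:270,150:260],(400,390),interpolation=cv2.INTER_CUBIC)]))
s=r.get_state();print(s["tool_pos"],s["opening"]*88,s["q"])
```

```text
[(array([0.547, 0.152, 0.037]), 0.64)]
side 0.49 255 272 220 240 ((263.80767822265625, 230.5384521484375), (11.926054000854492, 21.63330841064453), 33.690067291259766)
[(array([ 0.77 , -0.037,  0.023]), 0.42)]
[0.5683 0.1458 0.3888] 52.75777465298304 [ 0.0558  0.6098 -0.682   1.5527  0.4103  1.1283 -0.6267]
```

View pics/m2.png

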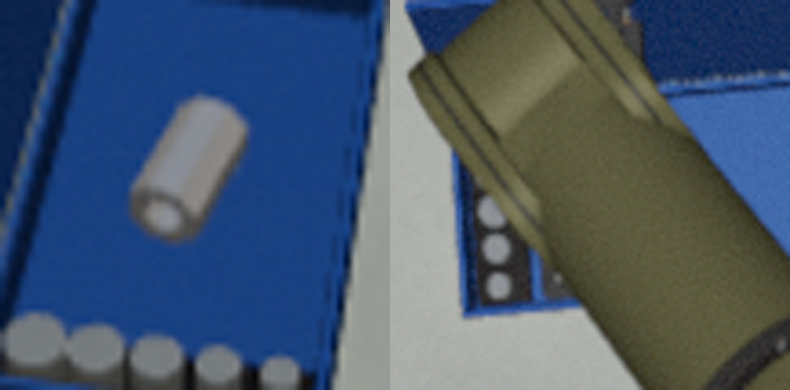

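The side crop shows the drift with its +y end towards the camera, at crop (165,210). That end has a dark rim round a bright disc, which would fit a lit hole wall; I'll confirm it once it's lifted. Next I'll move the arm aside for a clear top view.

Call:
play_rows(translation=[[-0.05,0,0],[-0.05,0,0],[-0.05,0,0],[-0.05,0,0],[-0.05,0,0],[0,0,0]], delta_rot=[[0,0,0],[0,0,0],[0,0,0],[0,0,0],[0,0,0],[0,0,0]], grip=[0.2,0.2,0.2,0.2,0.2,0.2])

```text
clock: 9.52
tool_pos: [0.5905, -0.1095, 0.388]
eef_rot: [0.678, 0.735, -0.002, 0.0]
contact_force: [-0.7, -0.0, 0.2]
opening: 0.602
finger_force: 0.0
```

Run:
```python
from h import *
im={c:r.snapshot(c) for c in("side","top")}
M={}
for c in im:
    print([(np.round(d["point"],3),round(d["confidence"],2)) for d in r.look_for(c,"drift")[:2]])
    P=np.array([.54,.15,.024]);uv=proj(c,P)[0].astype(int)
    i=im[c].astype(int);w=np.zeros((384,512),bool);w[uv[1]-24:uv[1]+25,uv[0]-24:uv[0]+25]=1
    m=(w&(i[...,0]<1.35*i[...,2]+8)&(i.sum(2)>150)).astype(np.uint8)
    n,l,st,ce=cv2.connectedComponentsWithStats(m)
    k=1+st[1:,4].argmax();print(c,uv,st[k],ce[k]);M[c]=(l==k)
S=4
a8=np.pi/8+np.arange(8)*np.pi/4;Y=18/np.cos(np.pi/8)*np.cos(a8)/1e3;Z=18/np.cos(np.pi/8)*np.sin(a8)/1e3+.024
def model(p):
    c,s=np.cos(p[2]),np.sin(p[2])
    return np.array([[p[0]+x*c-y*s,p[1]+x*s+y*c,z] for x in(-.032,.032) for y,z in zip(Y,Z)])
big={c:cv2.resize(m.astype(np.uint8),None,fx=S,fy=S,interpolation=0) for c,m in M.items()}
def cost(p,cs): 
    t=0
    for c in cs:
        h=hullmask(c,model(p));t+=1-(h&big[c]).sum()/(h|big[c]).sum()
    return t
for cs in(["top"],["side"],["top","side"]):
    best=min((minimize(cost,[.54,.15,y],args=(cs,),method="Nelder-Mead",options=dict(initial_simplex=np.array([[0,0,0],[.01,0,0],[0,.01,0],[0,0,.3]])+[.54,.15,y])) for y in np.arange(0,3.1,.5)),key=lambda q:q.fun)
    print(cs,best.x,best.fun)
cv2.imwrite("pics/m3.png",np.hstack([cv2.resize(im["side"][200:260,230:290],(390,390),interpolation=cv2.INTER_CUBIC),cv2.resize(im["top"][170:270,150:260],(400,390),interpolation=cv2.INTER_CUBIC)]))
```

```text
[(array([0.547, 0.15 , 0.037]), 0.47)]
side [264 234] [255 220  18  22 249] [263.5181 230.6104]
[(array([0.544, 0.136, 0.036]), 0.8), (array([0.653, 0.155, 0.146]), 0.25)]
top [216 220] [211 211  23  16 284] [222.0352 218.1162]
['top'] [0.5457 0.1341 4.5534] 0.06047103755569705
['side'] [0.5471 0.1327 1.4305] 0.06548463356973999
['top', 'side'] [0.5462 0.1335 4.5573] 0.14379365402622757
```

View pics/m3.png

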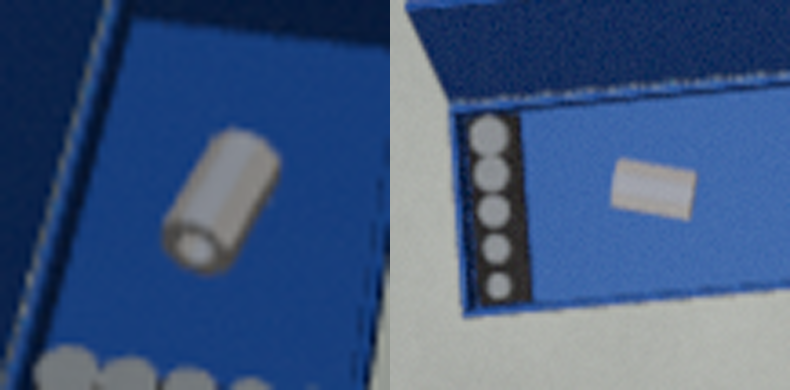

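The top view confirms the drift at about (.546,.1335), with its axis at 1.42 rad. That puts it nearly along the case's y, with the bright-disc end towards the camera. Closing across its flats would push the gripper's wide body into the open lid. So I'll pinch it by its ends, set it on the mat with the hole end facing away from the robot, and regrasp it across the flats there. First I'll check how well the arm can reach that final pose.

```bash
cat > kin.py <<'E'
from h import *
import itertools
from scipy.optimize import least_squares
D=[([1.1998,.6891,-.1946,1.5653,.1573,.9025,-.2151],[.2462,-.5745,.3027],[.9796,.201,0,0]),
([-.0065,.8503,-.6163,1.3042,.4979,1.1417,-.5776],[.6797,.1554,.3008],[.6748,.738,-.0009,-.0004]),
([.0558,.6098,-.682,1.5527,.4103,1.1283,-.6267],[.5683,.1458,.3888],[.673,.74,-.004,-.001])]
s=r.get_state();D.append((s["q"],s["tool_pos"],s["eef_rot"]))
ax="zyzyzyz"
def fk(q,sg,off,d):
    p=np.array([0,0,d[0]]);Q=R.identity();L=[0,d[1],0,d[2],0,0,d[3]]
    for i in range(7):
        Q=Q*R.from_euler(ax[i],sg[i]*q[i]+(off if i==0 else 0)+(d[4] if i==6 else 0))
        if i==1:p=p+Q.apply([0,0,d[1]])
        if i==3:p=p+Q.apply([0,0,d[2]])
        if i==6:p=p+Q.apply([0,0,d[3]])
    return p,Q
E
python3 - <<'E'
from kin import *
best=[]
for sg in itertools.product((1,-1),repeat=4):
  S=(sg[0],1,sg[1],1,sg[2],1,sg[3])
  for o7 in(0,1.57,3.14,-1.57):
    def res(v):
        e=[]
        for q,p,o in D:
            a,Q=fk(q,S,v[5],v[:5]);e+=list(a-p)+list((Q.inv()*R.from_quat(o)).as_rotvec()*.3)
        return e
    for o1 in (0,1.57,-1.57,3.1):
        z=least_squares(res,[.3,.4,.4,.2,o7,o1],max_nfev=60);best.append((z.cost,S,z.x))
best.sort(key=lambda t:t[0])
for b in best[:3]:print(b)
E
```

```text
(np.float64(4.3550003832986705e-05), (-1, 1, -1, 1, -1, 1, -1), array([-0.0776,  0.5679,  0.3408, -0.1484,  1.504 , -0.0655]))
(np.float64(4.355000383299228e-05), (-1, 1, -1, 1, -1, 1, -1), array([-0.0776,  0.5679,  0.3408, -0.1484,  1.504 , -0.0655]))
(np.float64(4.355000383300421e-05), (-1, 1, -1, 1, -1, 1, -1), array([-0.0776,  0.5679,  0.3408, -0.1484,  1.504 , -0.0655]))
```

Run:
```python
from kin import *
S=(-1,1,-1,1,-1,1,-1)
def res(v,d4):
    e=[]
    for q,p,o in D:
        a,Q=fk(q,S,0,[v[0],v[1],v[2],d4,np.pi/2]);e+=list(a-p)+list((Q.inv()*R.from_quat(o)).as_rotvec()*.3)
    return e
lo=np.array([-3.01,-.46,-1.47,.13,-1,.04,-2.66]);hi=np.array([3.01,2.08,1.51,2.56,4.14,2.09,2.66])
for d4 in(.2,.28):
    z=least_squares(res,[.3,.4,.4],args=(d4,));print(d4,z.x,z.cost)
    d=[*z.x,d4,np.pi/2]
    az=-.613;rng=np.random.default_rng(0)
    o=np.array([np.cos(az),np.sin(az),0]);u=np.array([0,0,1.])
    for name,X in(("xup",u),("xdown",-u)):
      for rad,h in((.6,.25),(.7,.3),(.6,.35),(.75,.4),(.75,.5)):
        Rt=R.from_matrix(np.c_[X,np.cross(o,X),o]);P=rad*o+h*u;ok=[]
        for k in range(12):
            q0=rng.uniform(lo,hi)
            w=least_squares(lambda q:np.r_[(fk(q,S,0,d)[0]-P),.3*(fk(q,S,0,d)[1].inv()*Rt).as_rotvec(),.005*(q-[.6,.8,0,1.5,.2,1,-.2])*.2],q0,bounds=(lo,hi))
            e=np.linalg.norm(fk(w.x,S,0,d)[0]-P)
            if e<.01 and (fk(w.x,S,0,d)[1].inv()*Rt).magnitude()<.05: ok.append(w.x)
        print(name,rad,h,len(ok),min(ok,key=lambda q:abs(q-[.6,.8,0,1.5,.2,1,-.2]).max()).round(2) if ok else "")
```

```text
0.2 [0.1756 0.6529 0.2764] 0.0006845613714793196
xup 0.6 0.25 0 
xup 0.7 0.3 10 [0.44 0.94 0.44 2.29 3.23 1.64 1.22]
xup 0.6 0.35 0 
xup 0.75 0.4 6 [0.48 0.76 0.28 2.   3.23 1.18 1.34]
xup 0.75 0.5 8 [0.56 0.61 0.11 1.84 3.19 0.87 1.48]
xdown 0.6 0.25 0 
xdown 0.7 0.3 10 [ 0.93  1.03 -0.84  2.29  2.98  1.68 -0.89]
xdown 0.6 0.35 0 
xdown 0.75 0.4 6 [ 1.    0.9  -0.96  2.    2.87  1.29 -0.77]
xdown 0.75 0.5 7 [ 1.05  0.77 -1.06  1.84  2.71  1.05 -0.64]
0.28 [0.2556 0.653  0.2764] 0.0006857859419522735
xup 0.6 0.25 0 
xup 0.7 0.3 0 
xup 0.6 0.35 0 
xup 0.75 0.4 6 [0.48 0.89 0.34 2.38 3.22 1.69 1.32]
xup 0.75 0.5 8 [0.54 0.67 0.15 2.23 3.19 1.33 1.47]
xdown 0.6 0.25 0 
xdown 0.7 0.3 0 
xdown 0.6 0.35 0 
xdown 0.75 0.4 6 [ 0.93  1.   -0.89  2.38  2.94  1.75 -0.88]
xdown 0.75 0.5 7 [ 1.02  0.83 -1.03  2.23  2.8   1.47 -0.8 ]
```

```bash
cat > kin2.py <<'E'
from kin import *
S=(-1,1,-1,1,-1,1,-1)
lo=np.array([-3.01,-.46,-1.47,.13,-1,.04,-2.66]);hi=np.array([3.01,2.08,1.51,2.56,4.14,2.09,2.66])
def fk2(q,v):  # v: d1,d2,ae1,d5,ae2,aw,d7
    O=[(0,0,v[0]),(0,0,0),(0,0,v[1]),(v[2],0,0),(v[4],0,v[3]),(0,0,0),(v[5],0,v[6])]
    p=np.zeros(3);Q=R.identity()
    for i in range(7):
        p=p+Q.apply(O[i]) if i<6 else p+Q.apply((v[5],0,0))
        Q=Q*R.from_euler(ax[i],S[i]*q[i]+(np.pi/2 if i==6 else 0))
    return p+Q.apply((0,0,v[6])),Q
E
python3 - <<'E'
from kin2 import *
for q,p,o in D:
    Q=fk2(q,[.3,.3,0,.3,0,0,.2])[1];print((Q.inv()*R.from_quat(o)).as_rotvec().round(3))
for fix in(0,1):
    def res(v):
        v=np.r_[v[:6],.2]; 
        if fix: v[2]=v[4]=v[5]=0
        return np.concatenate([fk2(q,v)[0]-p for q,p,o in D])
    z=least_squares(res,[.27,.29,.05,.34,-.08,.07]);print(z.x,np.abs(z.fun).max())
E
```

```text
[ 0. -0.  0.]
[ 0. -0.  0.]
[ 0.005 -0.004 -0.005]
[-0. -0.  0.]
[ 0.1962  0.6005  0.012   0.3226 -0.0586  0.0501] 0.029088954874734202
[ 0.1756  0.6529  0.0579  0.2764 -0.08    0.07  ] 0.030331069199146382
```

Run:
```python
from plan import *
s=r.get_state();print(s["q"],s["tool_pos"])
Q=down(2.99)
rows([([.546,.1335,.28],Q,10,1),([.546,.1335,.18],Q,3,1)])
```

```text
[ 0.4741  0.6299 -0.6901  1.5148  0.4224  1.1523 -0.2026] [ 0.5901 -0.1015  0.3892]
13 {"translation": [[0.0238, -0.0022, 0.0109], [0.0239, 0.001, 0.011], [0.0235, 0.0041, 0.0109], [0.0228, 0.0073, 0.0109], [0.0217, 0.0101, 0.0109], [0.0201, 0.0129, 0.011], [0.0182, 0.0155, 0.0109], [0.016, 0.0177, 0.0109], [0.0135, 0.0198, 0.0109], [0.0109, 0.0213, 0.0109], [-0.0, -0.0, 0.0333], [-0.0, -0.0, 0.0334], [-0.0, -0.0, 0.0333]], "delta_rot": [[-0.01, -0.01, -7.6], [-0.01, -0.01, -7.6], [-0.01, -0.01, -7.59], [-0.01, -0.01, -7.6], [-0.01, -0.01, -7.6], [-0.01, -0.01, -7.6], [-0.01, -0.01, -7.59], [-0.01, -0.01, -7.6], [-0.0, -0.01, -7.6], [-0.01, -0.02, -7.6], [-0.0, 0.0, 0.0], [-0.0, 0.0, 0.0], [-0.0, 0.0, 0.0]], "grip": [1, 1, 1, 1, 1, 1, 1, 1, 1, 1, 1, 1, 1]}
```

Call:
play_rows(translation=[[0.024,-0.002,0.011],[0.024,0.001,0.011],[0.0235,0.004,0.011],[0.023,0.007,0.011],[0.0215,0.01,0.011],[0.02,0.013,0.011],[0.018,0.0155,0.011],[0.016,0.0175,0.011],[0.0135,0.02,0.011],[0.011,0.0215,0.011],[0,0,0.033],[0,0,0.033],[0,0,0.033],[0,0,0],[0,0,0]], delta_rot=[[0,0,-7.6],[0,0,-7.6],[0,0,-7.6],[0,0,-7.6],[0,0,-7.6],[0,0,-7.6],[0,0,-7.6],[0,0,-7.6],[0,0,-7.6],[0,0,-7.6],[0,0,0],[0,0,0],[0,0,0],[0,0,0],[0,0,0]], grip=[1,1,1,1,1,1,1,1,1,1,1,1,1,1,1])

```text
clock: 11.6
tool_pos: [0.546, 0.1332, 0.1812]
eef_rot: [0.076, 0.997, 0.0, -0.001]
contact_force: [-0.2, -1.1, 0.4]
opening: 1.0
finger_force: 0.0
```

Run:
```python
from plan import *
s=r.get_state();print(s["q"],s["tool_pos"],s["eef_rot"],s["opening"])
rows([([.546,.1335,.075],down(2.99),1,1)])
```

```text
[ 0.1464  0.9152 -0.8432  1.8406  0.9224  0.8362  0.2396] [0.546  0.1332 0.1812] [ 0.076   0.9971  0.     -0.0006] 1.000445642737603
1 {"translation": [[-0.0001, 0.0003, 0.1062]], "delta_rot": [[-0.01, -0.07, -0.04]], "grip": [1]}
```

Call:
play_rows(translation=[[0,0,0.025],[0,0,0.025],[0,0,0.025],[0,0,0.02],[0,0,0.011],[0,0,0],[0,0,0],[0,0,0],[0,0,0],[0,0,0],[0,0,0],[0,0,-0.01],[0,0,-0.01],[0,0,-0.03],[0,0,-0.04],[0,0,-0.04],[0,0,0]], delta_rot=[[0,0,0],[0,0,0],[0,0,0],[0,0,0],[0,0,0],[0,0,0],[0,0,0],[0,0,0],[0,0,0],[0,0,0],[0,0,0],[0,0,0],[0,0,0],[0,0,0],[0,0,0],[0,0,0],[0,0,0]], grip=[1,1,1,1,1,1,1,-1,-1,-1,-1,-1,-1,-1,-1,-1,-1], squeeze=25)

```text
clock: 13.72
tool_pos: [0.5469, 0.1326, 0.2071]
eef_rot: [0.077, 0.997, 0.001, 0.001]
contact_force: [-0.1, 0.7, -0.9]
opening: 0.718
finger_force: 25.0
```

Run:
```python
from plan import *
s=r.get_state();print(s["q"],s["tool_pos"],s["eef_rot"],s["opening"]*88,s["finger_force"],s["contact_force"])
Q=down(.96)
w=rows([([.57,.05,.3],down(2.45),4,-1),([.50,-.22,.25],down(1.2),8,-1),([.445,-.313,.16],Q,4,-1)])
```

```text
[ 0.1613  0.8787 -0.8682  1.8256  0.8763  0.8715  0.2764] [0.5469 0.1326 0.2071] [0.0769 0.997  0.0005 0.0013] 63.188538273718834 24.999518423137523 [-0.0879  0.7212 -0.9029]
16 {"translation": [[-0.0089, -0.0195, -0.0232], [-0.0115, -0.0181, -0.0233], [-0.0137, -0.0165, -0.0232], [-0.0158, -0.0144, -0.0232], [-0.0148, -0.0316, 0.0063], [-0.0195, -0.0289, 0.0062], [-0.0238, -0.0255, 0.0063], [-0.0274, -0.0215, 0.0062], [-0.0305, -0.0169, 0.0063], [-0.0327, -0.012, 0.0062], [-0.0343, -0.0068, 0.0063], [-0.0348, -0.0013, 0.0062], [-0.0267, -0.0044, 0.0225], [-0.0268, -0.0028, 0.0225], [-0.027, -0.0012, 0.0225], [-0.027, 0.0005, 0.0225]], "delta_rot": [[0.03, 0.03, 7.7], [0.02, 0.03, 7.7], [0.03, 0.03, 7.71], [0.03, 0.03, 7.7], [-0.0, 0.0, 8.95], [-0.0, 0.0, 8.95], [-0.0, 0.0, 8.96], [-0.0, 0.0, 8.95], [-0.0, 0.0, 8.95], [-0.0, 0.0, 8.95], [-0.0, 0.0, 8.96], [-0.0, 0.0, 8.95], [-0.0, 0.0, 3.44], [0.0, 0.0, 3.43], [0.0, 0.0, 3.44], [0.0, 0.0, 3.44]], "grip": [-1, -1, -1, -1, -1, -1, -1, -1, -1, -1, -1, -1, -1, -1, -1, -1]}
```

```bash
cat > lin.py <<'E'
from kin2 import *
D=[D[0],D[1],([.4741,.6299,-.6901,1.5148,.4224,1.1523,-.2026],[.5901,-.1015,.3892],0),([.1464,.9152,-.8432,1.8406,.9224,.8362,.2396],[.546,.1332,.1812],0)]
s=r.get_state();D.append((s["q"],s["tool_pos"],0))
D.append(([.1613,.8787,-.8682,1.8256,.8763,.8715,.2764],[.5469,.1326,.2071],0))
def frames(q):
    F=[np.eye(3)];Q=R.identity()
    for i in range(7):
        Q=Q*R.from_euler(ax[i],S[i]*q[i]+(np.pi/2 if i==6 else 0));F.append(Q.as_matrix())
    return F
# columns: (frame, axis)
C=[(0,2),(2,2),(2,0),(3,2),(3,0),(4,2),(4,0),(5,2),(6,0)]
def solve(C,lam=.003):
    A=np.vstack([np.c_[tuple(frames(q)[f][:,a] for f,a in C)] for q,p,_ in D]);b=np.concatenate([np.array(p)+[0,0,.2] for q,p,_ in D])
    x=np.linalg.lstsq(np.vstack([A,lam*np.eye(len(C))]),np.r_[b,np.zeros(len(C))],rcond=None)[0]
    return x,np.abs(A@x-b).max(),np.linalg.matrix_rank(A,1e-2)
E
python3 - <<'E'
from lin import *
for c in([(0,2),(2,2),(4,2)],[(0,2),(2,2),(3,0),(4,2),(4,0)],[(0,2),(2,2),(2,1),(4,2),(4,1)],[(0,0),(0,1),(0,2),(2,2),(4,2)],[(0,2),(2,2),(3,0),(4,2),(4,0),(6,0)],[(0,2),(1,0),(2,2),(3,0),(4,2),(4,0),(6,0)]):print(c,*solve(c))
E
```

```text
[(0, 2), (2, 2), (4, 2)] [0.2152 0.6079 0.2974] 0.02955329819478944 3
[(0, 2), (2, 2), (3, 0), (4, 2), (4, 0)] [ 0.2076  0.6114 -0.0671  0.3589 -0.0065] 0.029363850889758875 5
[(0, 2), (2, 2), (2, 1), (4, 2), (4, 1)] [ 0.2846  0.5637 -0.0181  0.3442 -0.0276] 0.0005874212156947722 5
[(0, 0), (0, 1), (0, 2), (2, 2), (4, 2)] [-0.0254 -0.0144  0.2182  0.6207  0.318 ] 0.016464071991580925 5
[(0, 2), (2, 2), (3, 0), (4, 2), (4, 0), (6, 0)] [ 0.1764  0.6141 -0.0911  0.3313 -0.0079 -0.0412] 0.030760399547627798 6
[(0, 2), (1, 0), (2, 2), (3, 0), (4, 2), (4, 0), (6, 0)] [ 0.2367  0.0521  0.5296 -0.0826  0.3429 -0.0218 -0.0219] 0.03133396884976 7
```

```bash
cat > ik.py <<'E'
from lin import *
def fk3(q,d7,x=(.2846,.5637,-.0181,.3442,-.0276)):
    F=frames(q);return F[0][:,2]*(x[0]+d7-.2)+F[2][:,2]*x[1]+F[2][:,1]*x[2]+F[4][:,2]*x[3]+F[4][:,1]*x[4]+F[7][:,2]*d7,R.from_matrix(F[7])
def ik(P,Q,q0,d7):
    def f(q):
        p,T=fk3(q,d7);return np.r_[5*(p-P),(T.inv()*Q).as_rotvec(),.01*(q-q0)]
    z=least_squares(f,np.clip(q0,lo+.01,hi-.01),bounds=(lo,hi),max_nfev=60);p,T=fk3(z.x,d7)
    return z.x,np.linalg.norm(p-P),(T.inv()*Q).magnitude()
E
python3 - <<'E'
from ik import *
from plan import down
qs=np.array([.1613,.8787,-.8682,1.8256,.8763,.8715,.2764])
for d7 in(.2,.27):
  for b in np.arange(0,2*np.pi,np.pi/4):
    for flip in(0,1):
      az=-.613+b;t=np.array([np.cos(az),np.sin(az),0])
      out=[];worst=0
      # from above the case to the mat, tool x along +-t
      yaw1=az+flip*np.pi;q=qs.copy();p0=np.array([.5469,.1326,.25]);bad=None
      y0=2.99;dy=(yaw1-y0+np.pi)%(2*np.pi)-np.pi
      if dy>1: dy-=2*np.pi
      for f in np.linspace(0,1,13):
        q,e,a=ik(p0+f*(np.array([.445,-.313,.25])-p0),down(y0+f*dy),q,d7)
      s1=(e,a);qd=q.copy()
      end=np.array([.52,-.20,.4]);sgn=1 if not flip else -1
      base=down(yaw1)
      for f in np.linspace(0,1,13)[1:]:
        # rotate about axis so that down->t
        axis=np.cross([0,0,-1.],t);q,e,a=ik(np.array([.445,-.313,.25])*(1-f)+end*f,R.from_rotvec(axis*np.pi/2*f)*base,q,d7)
        worst=max(worst,e+a*.2)
      print(d7,round(b,2),flip,"down %.3f %.2f"%s1,"end %.3f %.2f worst %.3f"%(e,a,worst),q.round(2))
E
```

```text
0.2 0.0 0 down 0.000 0.00 end 0.054 0.66 worst 0.185 [-0.75  0.92  1.4   2.02  0.18  0.04 -2.66]
0.2 0.0 1 down 0.000 0.00 end 0.000 0.00 worst 0.000 [ 0.66  0.75 -0.92  2.39  2.55  1.74 -0.97]
0.2 0.79 0 down 0.000 0.00 end 0.034 0.45 worst 0.124 [ 1.38  0.99 -1.47  1.98 -1.    0.04  0.45]
0.2 0.79 1 down 0.000 0.00 end 0.000 0.00 worst 0.000 [ 1.26  1.07 -1.47  2.29  3.19  0.84 -0.54]
0.2 1.57 0 down 0.000 0.00 end 0.000 0.00 worst 0.000 [ 1.33  1.19 -1.47  1.87 -0.72  0.5   0.43]
0.2 1.57 1 down 0.000 0.00 end 0.000 0.00 worst 0.000 [ 1.29  1.07 -1.28  1.88 -1.    0.65 -2.46]
0.2 2.36 0 down 0.000 0.00 end 0.000 0.00 worst 0.000 [ 1.06  1.15 -1.21  1.44 -0.5   1.52  0.27]
0.2 2.36 1 down 0.000 0.00 end 0.000 0.00 worst 0.000 [ 0.65  0.89 -0.18  1.46 -0.96  1.97 -2.3 ]
0.2 3.14 0 down 0.000 0.00 end 0.013 0.10 worst 0.034 [ 0.87  1.32 -1.47  1.23 -0.28  2.09  0.  ]
0.2 3.14 1 down 0.000 0.00 end 0.024 0.17 worst 0.059 [ 0.81  1.11 -1.01  1.28 -0.36  2.09 -2.66]
0.2 3.93 0 down 0.000 0.00 end 0.001 0.01 worst 0.002 [-0.2   1.15  0.95  1.29  0.38  2.09  2.66]
0.2 3.93 1 down 0.000 0.
[... 1343 characters left out ...]
09  0.02]
0.27 3.14 1 down 0.000 0.00 end 0.038 0.27 worst 0.093 [ 0.82  1.23 -1.02  1.12 -0.26  2.09 -2.66]
0.27 3.93 0 down 0.000 0.00 end 0.013 0.10 worst 0.032 [-0.22  1.3   0.99  1.13  0.26  2.09  2.66]
0.27 3.93 1 down 0.000 0.00 end 0.005 0.04 worst 0.012 [-0.24  1.52  1.51  1.08  0.06  2.09 -0.03]
0.27 4.71 0 down 0.000 0.00 end 0.006 0.51 worst 0.108 [-0.59  1.42  1.51  1.54 -0.02  1.23 -2.66]
0.27 4.71 1 down 0.000 0.00 end 0.000 0.00 worst 0.000 [-0.16  0.98  0.13  1.52  0.93  1.9  -1.  ]
0.27 5.5 0 down 0.000 0.00 end 0.018 0.16 worst 0.051 [-0.82  1.4   1.51  2.17 -0.37  0.04 -2.66]
0.27 5.5 1 down 0.000 0.00 end 0.000 0.00 worst 0.000 [-0.18  0.82 -0.09  2.13  1.52  1.65 -1.38]
```

Run:
```python
from plan import *
from ik import ik
q=np.array([.1613,.8787,-.8682,1.8256,.8763,.8715,.2764])
W=[([.57,.03,.28],down(2.45),4,-1),([.50,-.20,.25],down(.9),9,-1),([.445,-.313,.13],down(.17),5,-1)]
p0=np.array([.5469,.1326,.2071]);y=2.99
for (P,_,n,_),y1 in zip(W,(2.45,.9,.17)):
    for f in (.5,1): q,e,a=ik(p0+f*(np.array(P)-p0),down(y+f*(y1-y)),q,.25);print(q.round(2),round(e,3),round(a,2))
    p0=np.array(P);y=y1
rows(W)
```

```text
[ 0.25  0.81 -0.85  1.79  0.77  0.9   0.19] 0.0 0.0
[ 0.33  0.76 -0.82  1.74  0.67  0.95  0.11] 0.0 0.0
[ 0.43  0.69 -0.6   1.85  0.54  0.78 -0.35] 0.0 0.0
[ 0.52  0.67 -0.37  1.88  0.37  0.67 -0.75] 0.0 0.0
[ 0.55  0.75 -0.22  1.93  0.32  0.5  -0.94] 0.0 0.0
[ 0.59  0.86 -0.11  1.94  0.23  0.36 -1.09] 0.0 0.0
18 {"translation": [[-0.0097, -0.0244, -0.0182], [-0.0128, -0.023, -0.0183], [-0.0158, -0.021, -0.0182], [-0.0185, -0.0187, -0.0182], [-0.0103, -0.0246, 0.0033], [-0.0144, -0.0225, 0.0034], [-0.018, -0.0198, 0.0033], [-0.0211, -0.0163, 0.0033], [-0.0237, -0.0125, 0.0034], [-0.0254, -0.0082, 0.0033], [-0.0264, -0.0038, 0.0033], [-0.0267, 0.0009, 0.0034], [-0.0262, 0.0053, 0.0033], [-0.0245, 0.0054, 0.024], [-0.0235, 0.009, 0.024], [-0.0219, 0.0123, 0.024], [-0.02, 0.0153, 0.024], [-0.0174, 0.0181, 0.024]], "delta_rot": [[0.03, 0.03, 7.7], [0.02, 0.03, 7.7], [0.03, 0.03, 7.71], [0.03, 0.03, 7.7], [-0.0, 0.0, 9.87], [-0.0, 0.0, 9.86], [-0.0, 0.0, 9.87], [-0.0, 0.0, 9.87], [-0.0, 0.0, 9.87], [-0.0, 0.0, 9.86], [-0.0, 0.0, 9.87], [-0.0, 0.0, 9.87], [0.0, 0.0, 9.87], [0.0, 0.0, 8.36], [0.0, 0.0, 8.37], [0.0, 0.0, 8.36], [0.0, 0.0, 8.37], [0.0, 0.0, 8.36]], "grip": [-1, -1, -1, -1, -1, -1, -1, -1, -1, -1, -1, -1, -1, -1, -1, -1, -1, -1]}
```

Call:
play_rows(translation=[[-0.0095,-0.0245,-0.018],[-0.013,-0.023,-0.018],[-0.016,-0.021,-0.018],[-0.0185,-0.0185,-0.018],[-0.0105,-0.0245,0.0035],[-0.0145,-0.0225,0.0035],[-0.018,-0.02,0.0035],[-0.021,-0.0165,0.0035],[-0.0235,-0.0125,0.0035],[-0.0255,-0.008,0.0035],[-0.0265,-0.004,0.0035],[-0.0265,0.001,0.0035],[-0.026,0.0055,0.0035],[-0.0245,0.0055,0.024],[-0.0235,0.009,0.024],[-0.022,0.0125,0.024],[-0.02,0.0155,0.024],[-0.0175,0.018,0.024],[0,0,0],[0,0,0]], delta_rot=[[0,0,7.7],[0,0,7.7],[0,0,7.7],[0,0,7.7],[0,0,9.9],[0,0,9.9],[0,0,9.9],[0,0,9.9],[0,0,9.9],[0,0,9.9],[0,0,9.9],[0,0,9.9],[0,0,9.9],[0,0,8.4],[0,0,8.4],[0,0,8.4],[0,0,8.4],[0,0,8.4],[0,0,0],[0,0,0]], grip=[-1,-1,-1,-1,-1,-1,-1,-1,-1,-1,-1,-1,-1,-1,-1,-1,-1,-1,-1,-1])

```text
clock: 16.23
tool_pos: [0.4438, -0.3128, 0.1253]
eef_rot: [0.997, 0.083, -0.001, 0.0]
contact_force: [-0.4, 0.2, -2.0]
opening: 0.72
finger_force: 25.0
```

Run:
```python
from plan import *
s=r.get_state();print(s["q"],s["tool_pos"],s["eef_rot"],s["opening"]*88,s["contact_force"])
rows([([.445,-.313,.075],down(.17),1,-1)])
```

```text
[ 0.6077  0.8633 -0.1335  1.9393  0.2957  0.3599 -1.163 ] [ 0.4438 -0.3128  0.1253] [ 0.9966  0.0825 -0.0013  0.    ] 63.40359062490407 [-0.3542  0.2368 -1.9639]
1 {"translation": [[0.0013, 0.0004, 0.0503]], "delta_rot": [[-0.01, 0.14, -0.27]], "grip": [-1]}
```

Call:
play_rows(translation=[[0,0,0.02],[0,0,0.015],[0,0,0.008],[0,0,0.005],[0,0,0.002],[0,0,0]], delta_rot=[[0,0,0],[0,0,0],[0,0,0],[0,0,0],[0,0,0],[0,0,0]], grip=[-1,-1,-1,-1,-1,-1])

```text
clock: 16.98
tool_pos: [0.4433, -0.314, 0.0755]
eef_rot: [0.997, 0.081, -0.001, 0.001]
contact_force: [0.3, 0.3, -1.3]
opening: 0.721
finger_force: 25.0
```

Call:
play_rows(translation=[[0,0,0.002],[0,0,0],[0,0,0],[0,0,0],[0,0,0],[0,0,-0.02],[0,0,-0.04],[0,0,-0.05],[0,0,-0.04],[0,0,0]], delta_rot=[[0,0,0],[0,0,0],[0,0,0],[0,0,0],[0,0,0],[0,0,0],[0,0,0],[0,0,0],[0,0,0],[0,0,0]], grip=[-1,-1,1,1,1,1,1,1,1,1])

```text
clock: 18.23
tool_pos: [0.4449, -0.3146, 0.2263]
eef_rot: [0.997, 0.081, 0.001, 0.002]
contact_force: [0.3, 0.8, 0.3]
opening: 1.001
finger_force: 0.0
```

Run:
```python
from h import *
im={c:r.snapshot(c) for c in("side","top")}
T=[]
for c in im:
    print(c,[(np.round(d["point"],3),round(d["confidence"],2)) for d in r.look_for(c,"drift")[:2]])
    u,v=proj(c,[.444,-.314,.021])[0].astype(int)
    T.append(cv2.resize(im[c][v-30:v+30,u-30:u+30],(390,390),interpolation=cv2.INTER_CUBIC))
cv2.imwrite("pics/m4.png",np.hstack(T))
s=r.get_state();print(s["tool_pos"],s["opening"]*88,s["q"])
```

```text
side [(array([ 0.442, -0.291,  0.034]), 0.66), (array([0.548, 0.457, 0.12 ]), 0.62)]
top []
[ 0.4429 -0.3134  0.2222] 88.11804634503703 [ 0.6542  0.7018 -0.2064  1.8893  0.2487  0.5795 -1.1227]
```

View pics/m4.png

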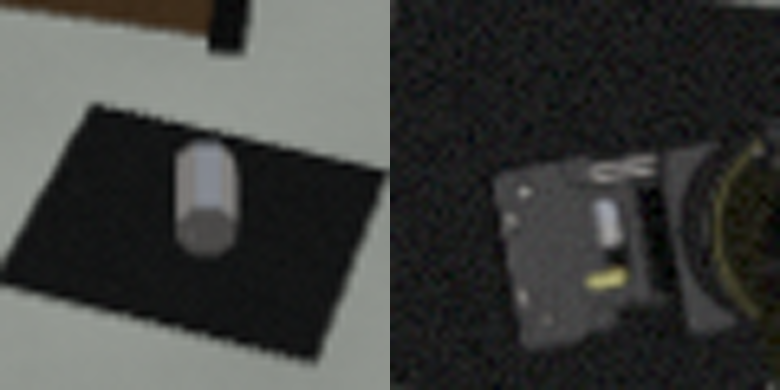

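The +y end on the mat, in the side crop at (207,230), is now plain solid grey with no disc. So the hole is in the end pointing -y. I'll regrasp across the flats with tool x opposite to the hole.

Run:
```python
from plan import *
rows([([.4435,-.314,.17],down(1.733),9,.4)])
```

```text
9 {"translation": [[0.0001, 0.0001, 0.0058], [0.0001, 0.0001, 0.0058], [0.0, 0.0001, 0.0058], [0.0001, 0.0001, 0.0058], [-0.0, 0.0001, 0.0058], [-0.0, 0.0001, 0.0058], [-0.0001, 0.0001, 0.0058], [0.0, 0.0, 0.0058], [-0.0001, 0.0001, 0.0058]], "delta_rot": [[-0.03, 0.02, -10.0], [-0.02, 0.02, -10.0], [-0.03, 0.02, -10.0], [-0.03, 0.02, -10.0], [-0.03, 0.03, -10.0], [-0.02, 0.02, -10.0], [-0.03, 0.02, -10.0], [-0.03, 0.02, -9.99], [-0.02, 0.02, -10.0]], "grip": [0.4, 0.4, 0.4, 0.4, 0.4, 0.4, 0.4, 0.4, 0.4]}
```

Call:
play_rows(translation=[[0,0,0.006],[0,0,0.006],[0,0,0.006],[0,0,0.006],[0,0,0.006],[0,0,0.006],[0,0,0.006],[0,0,0.005],[0,0,0.005],[0,0,0],[0,0,0]], delta_rot=[[0,0,-10],[0,0,-10],[0,0,-10],[0,0,-10],[0,0,-10],[0,0,-10],[0,0,-10],[0,0,-10],[0,0,-10],[0,0,0],[0,0,0]], grip=[0.4,0.4,0.4,0.4,0.4,0.4,0.4,0.4,0.4,0.4,0.4])

```text
clock: 19.8
tool_pos: [0.4433, -0.3136, 0.1707]
eef_rot: [0.649, 0.761, -0.001, -0.001]
contact_force: [0.0, -0.5, 0.1]
opening: 0.702
finger_force: 0.0
```

Run:
```python
from plan import *
s=r.get_state();print(s["q"],s["tool_pos"],s["eef_rot"],s["opening"]*88)
rows([([.4435,-.314,.072],down(1.733),1,.4)])
```

```text
[ 0.8692  0.8406 -0.5806  1.9089  0.7681  0.632  -0.0472] [ 0.4433 -0.3136  0.1707] [ 0.6485  0.7612 -0.0013 -0.0012] 61.79181630979092
1 {"translation": [[-0.0005, 0.0005, 0.0987]], "delta_rot": [[-0.21, -0.01, -0.15]], "grip": [0.4]}
```

Call:
play_rows(translation=[[0,0,0.025],[0,0,0.025],[0,0,0.025],[0,0,0.015],[0,0,0.008],[0,0,0],[0,0,0],[0,0,0],[0,0,0],[0,0,0],[0,0,0],[0,0,0],[0,0,-0.02],[0,0,-0.04],[0,0,-0.05],[0,0,-0.05],[0,0,0]], delta_rot=[[0,0,0],[0,0,0],[0,0,0],[0,0,0],[0,0,0],[0,0,0],[0,0,0],[0,0,0],[0,0,0],[0,0,0],[0,0,0],[0,0,0],[0,0,0],[0,0,0],[0,0,0],[0,0,0],[0,0,0]], grip=[0.4,0.4,0.4,0.4,0.4,0.4,0.4,-1,-1,-1,-1,-1,-1,-1,-1,-1,-1], squeeze=35)

```text
clock: 21.92
tool_pos: [0.4454, -0.3142, 0.2364]
eef_rot: [0.648, 0.762, -0.0, 0.003]
contact_force: [-0.5, 0.4, -1.6]
opening: 0.409
finger_force: 35.0
```

Run:
```python
from plan import *
from ik import ik
s=r.get_state();print(s["q"],s["tool_pos"],s["eef_rot"],s["opening"]*88,s["finger_force"])
h=-1.409;t=np.array([np.cos(h),np.sin(h),0]);Qf=R.from_matrix(np.c_[[0,0,-1],np.cross(t,[0,0,-1]),t])
Q0=R.from_quat(s["eef_rot"]);print("rv deg",(Q0.inv()*Qf).as_rotvec(degrees=True))
p0=np.array(s["tool_pos"]);P=np.array([.52,-.20,.40]);rv=(Q0.inv()*Qf).as_rotvec()
for d7 in(.2,.3):
    q=s["q"]
    for f in(.25,.5,.75,1): q,e,a=ik(p0+f*(P-p0),Q0*R.from_rotvec(rv*f),q,d7);print(q.round(2),round(e,3),round(a,3))
rows([(P,Qf,14,-1)])
```

```text
[ 0.9232  0.7507 -0.6723  1.8637  0.668   0.7609  0.0411] [ 0.4454 -0.3142  0.2364] [ 0.6476  0.762  -0.0005  0.0027] 35.98856152229059 34.999755285680294
rv deg [  0.1301 -89.7276  -0.122 ]
[ 0.66  0.62 -0.51  1.98  1.09  0.75 -0.46] 0.0 0.0
[ 0.43  0.59 -0.44  2.05  1.41  1.01 -0.87] 0.0 0.0
[ 0.22  0.63 -0.35  2.07  1.57  1.36 -1.07] 0.0 0.0
[ 0.06  0.69 -0.23  2.07  1.66  1.69 -1.17] 0.0 0.0
[ 0.61  0.62 -0.53  2.04  1.13  0.76 -0.59] 0.0 0.0
[ 0.3   0.63 -0.47  2.14  1.4   1.08 -1.07] 0.0 0.0
[ 0.03  0.74 -0.36  2.16  1.45  1.45 -1.31] 0.0 0.0
[-0.16  0.89 -0.22  2.12  1.45  1.76 -1.45] 0.0 0.0
14 {"translation": [[0.0071, 0.0066, -0.0117], [0.0058, 0.0066, -0.0124], [0.0044, 0.0066, -0.013], [0.0029, 0.0066, -0.0134], [0.0013, 0.0066, -0.0137], [-0.0002, 0.0066, -0.0137], [-0.0016, 0.0066, -0.0136], [-0.0032, 0.0066, -0.0133], [-0.0047, 0.0066, -0.0129], [-0.0061, 0.0066, -0.0123], [-0.0074, 0.0066, -0.0115], [-0.0087, 0.0066, -0.0107], [-0.0098, 0.0066, -0.0096], [-0.0108, 0.0065, -0.0084]], "delta_rot": [[0.01, -6.41, -0.01], [0.01, -6.41, -0.01], [0.01, -6.41, -0.01], [0.01, -6.41, -0.0], [0.01, -6.41, -0.01], [0.01, -6.4, -0.01], [0.01, -6.41, -0.01], [0.0, -6.41, -0.01], [0.01, -6.41, -0.01], [0.01, -6.41, -0.01], [0.01, -6.41, -0.01], [0.01, -6.41, -0.0], [0.01, -6.41, -0.01], [0.01, -6.41, -0.01]], "grip": [-1, -1, -1, -1, -1, -1, -1, -1, -1, -1, -1, -1, -1, -1]}
```

Call:
play_rows(translation=[[0.007,0.0065,-0.0115],[0.006,0.0065,-0.0125],[0.0045,0.0065,-0.013],[0.003,0.0065,-0.0135],[0.0015,0.0065,-0.0135],[0,0.0065,-0.0135],[-0.0015,0.0065,-0.0135],[-0.003,0.0065,-0.0135],[-0.0045,0.0065,-0.013],[-0.006,0.0065,-0.0125],[-0.0075,0.0065,-0.0115],[-0.0085,0.0065,-0.0105],[-0.01,0.0065,-0.0095],[-0.011,0.0065,-0.0085],[0,0,0],[0,0,0],[0,0,0],[0,0,0]], delta_rot=[[0,-6.4,0],[0,-6.4,0],[0,-6.4,0],[0,-6.4,0],[0,-6.4,0],[0,-6.4,0],[0,-6.4,0],[0,-6.4,0],[0,-6.4,0],[0,-6.4,0],[0,-6.4,0],[0,-6.4,0],[0,-6.4,0],[0,-6.5,0],[0,0,0],[0,0,0],[0,0,0],[0,0,0]], grip=[-1,-1,-1,-1,-1,-1,-1,-1,-1,-1,-1,-1,-1,-1,-1,-1,-1,-1])

```text
clock: 24.18
tool_pos: [0.5173, -0.2, 0.3966]
eef_rot: [0.459, 0.541, -0.458, 0.537]
contact_force: [0.3, -1.5, -1.2]
opening: 0.401
finger_force: 35.0
```

Run:
```python
from plan import *
im={c:r.snapshot(c) for c in("side","top")}
s=r.get_state();Q=R.from_quat(s["eef_rot"]);print(s["q"],s["qd"],s["tool_pos"],s["opening"]*88,s["finger_force"])
print("x,z axes",Q.as_matrix()[:,0],Q.as_matrix()[:,2])
g=s["tool_pos"]+Q.apply([0,0,.048]);print(g)
T=[]
for c in im:
    u,v=proj(c,g)[0].astype(int);T.append(cv2.resize(im[c][max(v-35,0):v+35,u-35:u+35],(390,390),interpolation=cv2.INTER_CUBIC))
    print(c,[(np.round(d["point"],3),round(d["confidence"],2)) for d in r.look_for(c,"drift")[:2]])
cv2.imwrite("pics/m5.png",np.hstack(T));cv2.imwrite("pics/s5.png",im["side"])
```

```text
[-0.2109  0.8088 -0.0129  2.1318  1.5148  1.5868 -1.3682] [-0.0026  0.005  -0.0001 -0.0007  0.0014  0.0024 -0.0011] [ 0.5174 -0.1998  0.3966] 35.37269990047594 34.99975631246343
x,z axes [-0.0031  0.0043 -1.    ] [ 0.161  -0.9869 -0.0048]
[ 0.5251 -0.2472  0.3964]
side []
top [(array([ 0.528, -0.244,  0.42 ]), 0.57)]
```

View pics/m5.png

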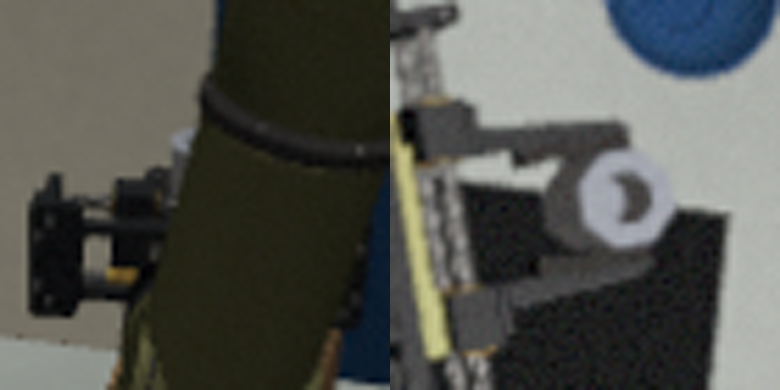

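View pics/s5.png

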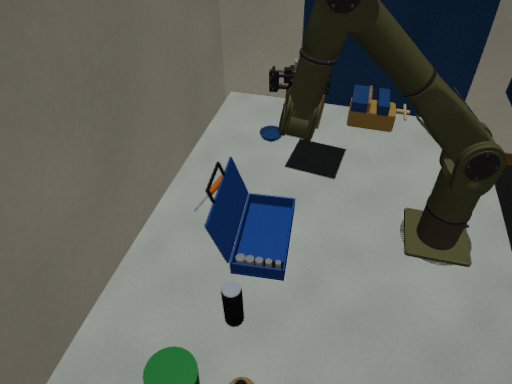

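The top crop shows the hole at (627,200) facing up. The lower end shows just as far towards the picture's centre as an upright bar should. In the side view the lid is open on its stop, the case is empty, and the bowl, can and driver look unmoved. The drift's lower end is about 0.36 m above the bench and the arm is still, so I'll hand it in.

```bash
python3 -c "
from plant import r
print(r.finish_job())"
```

```text
the job is handed in; nothing more can be done
None
```

The job is handed in: the lid rests open on its stop, and the gripper is holding the drift still, hole end up, with its lower end about 0.36 m above the bench; the bowl, can and driver looked undisturbed in the last pictures.

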